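Load the hanging round basket into the cleaning bath

ROBOT

A 6-joint arm with a two-finger parallel gripper is mounted at the origin on the work surface. World frame = base frame: x ahead of the robot, y to its left, z up, the work surface at z = 0. Lengths are in m, angles in rad, forces in N, time in s.
With the tool pointing down it reaches from about 0.35 to 0.875 m from the base axis. Payload 4.2 kg.
Tool frame: the origin (TCP) lies on the mounting face of the last link; the fingertips stand 173 mm ahead of it and the grasp point (between the pads) lies 155 mm ahead of it; z points along the fingers, y is the line along which they close (so a half turn about z gives the same grasp; the last joint's range is limited). The gripper opens to 85 mm and grips with 20 to 120 N. Pads are 22 mm wide; open, the fingers measure 114 mm over their backs; the gripper's body (76 mm by 85 mm) begins 54 mm behind the grasp point. The pads swing forward as they close: fully open they stand 13 mm farther back than shut.
Start: joints at [1.371, 0.385, 0.008, 0, -1.194, -0.259], TCP at [0.277, 0.56, 0.405] pointing down, gripper open.
Joint ranges: [-3.14, 3.14], [-1.21, 2.06], [-1.07, 1.41], [-3.16, 2.05], [-2.99, -0.16], [-3.1, 3.1]. Speed limits (rad/s): [2.79, 2.79, 3.14, 3.14, 3.14, 3.14].

INTERFACE

Orientations are given as a unit quaternion [w, x, y, z].
In Python, from plant import ctrl, grab_frame, camera_params gives the robot as it stands.
- The arm moves only by the shell command python3 -m creep 'ROWS' [FORCE]. ROWS is JSON, a list that holds one entry, the list of rows, each a list of 7 numbers: the shift along the tool's x, y, z in m, then the turn, a rotation vector about the tool's x, y, z in rad, then the finger opening in m, from 0 to 0.0854. A call has 1 to 10 rows; each row shifts and turns the commanded pose from where the row before left it, along the tool's axes as they then stand; what a row does not reach is not made up. A row lasts 1/10 s, in which the tool goes at most 50 mm and 8.59 degrees, less where a joint would pass 70% of its speed; a pose out of reach is approached as far as the arm can. A call is refused whole if a number of a shift passes 0.05 or a number of a turn 0.15, either way. A call with a gripper value outside its range is refused whole. The fingers move at their own pace and stop on an object; FORCE is the grip in N (left out, the last holds). Time passes only in rows, so rows that do not move let the fingers close. It gives the time, the measured TCP pose, the force, the opening and the grip force at its end, in the units of the state.
- ctrl.get_state(): the state, without advancing time (a new reading comes with each control period).
- grab_frame(name): name is "side" or "top" or "wrist"; returns the picture (420x560x3 uint8, red, green, blue); there is no depth.
- camera_params(name): a dict with "fx", "fy", "cx", "cy" (pixels), "camera_from_world" (4x4, takes a point from world to camera coordinates). Camera axes: x right, y down, z forward; pixel columns grow to the right and rows downward; lengths in m; the calibration is good to about 2 mm. A picture is of the moment at which its call begins: read the wrist's pose just before it. camera_params takes no time and is no camera call; for the wrist camera it gives the pose at the moment of the call.
- ctrl.finish_job(): hands the job in; it is judged then, once.
The state is a dict: "t": time; "joints": joint angles; "qvel": joint speeds; "joint_torque": joint torques, N m; "eef_pos": TCP position; "tcp_rot": TCP orientation; "ft_force": force on the tool from outside, world axes, zero at the start; "torque": the same for the moment, N m; "finger_gap": finger opening in m; "finger_force": force on a finger pad.
Only numpy, scipy, OpenCV 4.12 (cv2) and the standard library are available. Lean on these libraries where they do the work, as an engineer would, in place of code of your own. Each camera call takes 0.05 s, during which the arm holds its last target. There are 200 camera calls.

TASK

Get the brass fittings ready for cleaning: lift the lid off the bench-top bath by its knob and lay it on the grey tray, lift the round basket up off its hook and stand it on the floor of the bath's well, then put the lid back on the bath. Leave the square basket hanging and do not disturb the other things on the bench.

Things in the scene. Friction and masses are not known exactly. Their poses are not given: they have to be found in the camera images.
- bath: Fixed cleaning bath: beige block 183 x 183 mm, 150 mm high, with a round well of 132 mm diameter in its middle, 135 mm deep. Origin on the bench under its centre, z up.
- well_floor (a point): Centre of the well's floor, 15 mm above the bench.
- well_rim (a point): Centre of the well's mouth, level with the bath's top, 150 mm above the bench.
- lid: Loose round steel lid, 350 g: below, a plug of 120 mm diameter, 8 mm deep; a disc of 146 mm diameter from 8 to 13 mm; in the middle a black knob of 24 mm diameter, its top 45 mm above the origin (grip 25 to 45 mm above it). Origin at the centre of the plug's underside, z up. Starts seated on the bath, origin 8 mm below the well's rim.
- lid_knob (a point): Middle of the knob's grip, 35 mm above the lid's origin, on its axis.
- tray: Fixed flat grey tray 190 x 190 mm, floor 5 mm thick, rim 12 mm high and 5 mm wide. Origin on the bench under its centre; a lid lying in it has its origin 5 mm above the bench.
- round_basket: Round steel basket, 220 g, 76 mm diameter, 35 mm high, brass fittings fixed inside. Over its middle an upright strap, 36 mm wide (its y), 8 mm thick (its x), ends 122 mm above the origin. A slot 22 mm wide at 55 to 97 mm lets the hook pass along x; the solid tab above it (97 to 122 mm) is the grip. Origin at the centre of its underside, z up. Starts on hook_a, bottom 68 mm above the bench.
- round_tab (a point): Middle of the round basket's tab, 109.5 mm above its origin.
- hook_a: Fixed stand of the round basket: base 130 x 90 x 10 mm, a post 178 mm high at x = +68 mm, and from its top an 8 mm bar towards -x. The bar's level seat, over the origin, is 165 mm above the bench; its upturned tip ends at x = -28 mm, top 179 mm up. To free a basket raise it 16 to 32 mm, then draw it at least 45 mm to the stand's -x. Origin on the bench under the seat.
- hook_a_seat (a point): Top of hook_a's bar where the basket hangs, 165 mm above the bench.
- square_basket: Square steel basket, 72 x 72 mm and 35 mm high, with the same strap as the round one; hangs on hook_b and stays there. Origin at the centre of its underside.
- hook_b: Fixed stand of the square basket, the same as hook_a.
- cell: Bystander: blue and dark fuel-cell block, 100 x 100 x 36 mm, origin at the centre of its underside.
- meter: Bystander: black hand-held meter with an orange end, 130 x 65 x 28 mm, lying flat, origin at the centre of its underside.
- wrench: Bystander: steel wrench 160 mm long, lying flat, origin under its middle.

How it is judged:
By the outcome, as a careful person would: the job done as asked, in the order asked, and still so for the second after the job is handed in, with the robot touching nothing.
It also fails if it takes over 72 s, if anything falls off the work surface, if the arm or the gripper's body presses on something with over 40 N, if the wrist force passes 120 N, or if a joint passes its speed limit or range.

## Working session

There is one attempt and no reset: what is moved stays moved. The work goes in short steps, Python scripts to look and compute and a shell command to move; the robot and the scene stay as the last step left them, time stands still between calls to the robot, and variables do not carry over. Pictures are saved under pics/ and viewed, at most 10 in all, crops included, and the job is handed in when it is done.

```bash
mkdir -p pics; ls
python3 - <<'E'
from plant import ctrl, grab_frame, camera_params
import cv2,numpy as np
for n in ("top","side"):
    cv2.imwrite(f"pics/{n}0.png",cv2.resize(grab_frame(n)[:,:,::-1],(800,600),interpolation=cv2.INTER_CUBIC))
    p=camera_params(n);print(n,p["fx"],p["fy"],p["cx"],p["cy"]);print(np.round(p["camera_from_world"],3))
s=ctrl.get_state();print(s)
E
```

```text
pics
top 421.165583709406 421.165583709406 275.72705229520705 209.06468985516318
[[-0.025 -1.     0.008  0.009]
 [-0.992  0.024 -0.122  0.615]
 [ 0.122 -0.011 -0.992  1.125]
 [ 0.     0.     0.     1.   ]]
side 410.0776025119155 410.0776025119155 283.7256428629438 203.11173467199256
[[ 0.781 -0.624 -0.016 -0.479]
 [-0.457 -0.554 -0.696  0.371]
 [ 0.426  0.551 -0.718  0.822]
 [ 0.     0.     0.     1.   ]]
{'t': 0.1, 'joints': array([ 1.37056880e+00,  3.85480282e-01,  6.77414686e-03, -4.01830405e-04,
       -1.19399955e+00, -2.58579143e-01]), 'qvel': array([ 0.00153697, -0.00261324,  0.00280375,  0.00083781,  0.00162113,
       -0.00056789]), 'joint_torque': array([-5.18587422e-04, -3.93316948e+01,  1.88929528e+01,  4.19800490e+00,
       -2.63183465e-03,  3.34705042e-06]), 'eef_pos': array([0.27670409, 0.56021457, 0.40373975]), 'tcp_rot': array([ 9.59722946e-04,  9.73784933e-01, -2.27468585e-01, -1.58820811e-04]), 'ft_force': array([-0.52950484,  0.82869673,  0.45662026]), 'torque': array([-0.03322212,  0.03667191, -0.00772122]), 'finger_force': 0.0, 'finger_gap': 0.08508873598417188}
```

View pics/top0.png

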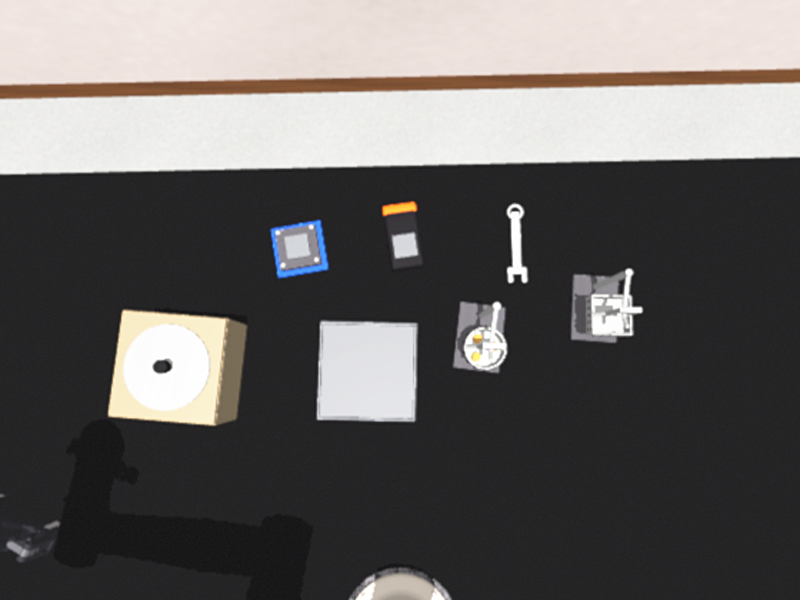

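View pics/side0.png

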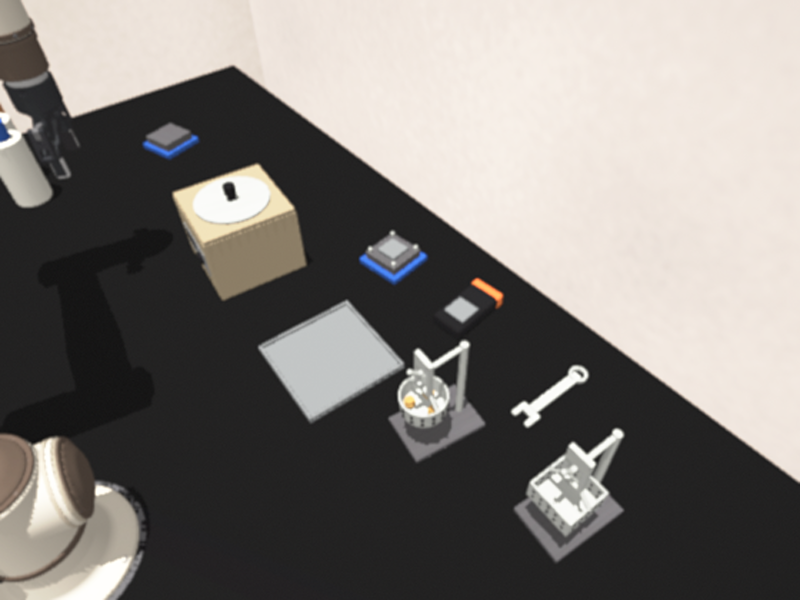

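The top view shows the lid disc at about (167,366) with its knob at (162,366), the tray at (367,371), the round basket with brass at (485,347) with its post top at (497,306), and the square basket at (610,315). I'll crop both views at the key places and do a first triangulation.

```bash
cat > h.py <<'E'
from plant import ctrl, grab_frame, camera_params
import cv2,numpy as np
from scipy.spatial.transform import Rotation as R
def ray(cp,uv):
    M=np.array(cp["camera_from_world"]);c=-M[:3,:3].T@M[:3,3]
    d=M[:3,:3].T@np.array([(uv[0]-cp["cx"])/cp["fx"],(uv[1]-cp["cy"])/cp["fy"],1]);return c,d/np.linalg.norm(d)
def onplane(cp,uv,z):
    c,d=ray(cp,uv);return c+d*(z-c[2])/d[2]
def proj(cp,p):
    M=np.array(cp["camera_from_world"]);q=M[:3,:3]@p+M[:3,3];return np.array([cp["fx"]*q[0]/q[2]+cp["cx"],cp["fy"]*q[1]/q[2]+cp["cy"]])
def tool():
    s=ctrl.get_state();w,x,y,z=s["tcp_rot"];r=R.from_quat([x,y,z,w]);return s,np.array(s["eef_pos"]),r
def to(target_grasp,yaw=None):
    """shift in tool axes for grasp point to reach target; turn rotvec in tool axes to point down with tool y-axis heading yaw (mod pi)"""
    s,p,r=tool();g=p+r.apply([0,0,.155]);m=r.as_matrix()
    print("grasp",g.round(4),"yaw_y",np.degrees(np.arctan2(m[1,1],m[0,1])).round(2),"J6",s["joints"][5].round(3))
    if yaw is not None:
        y=np.array([np.cos(yaw),np.sin(yaw),0]); 
        if y@m[:,1]<0:y=-y
        z=np.array([0,0,-1.]);D=np.column_stack([np.cross(y,z),y,z])
        rt=R.from_matrix(D); print("turn",(r.inv()*rt).as_rotvec().round(4)); 
        print("tcp shift, old axes",r.inv().apply(np.array(target_grasp)-[0,0,-.155]-p).round(4)," new axes",rt.inv().apply(np.array(target_grasp)-[0,0,-.155]-p).round(4))
    else: print("shift",r.inv().apply(np.array(target_grasp)-g).round(4))
E
python3 - <<'E'
from h import *
t=camera_params("top");k=1.4286
q=lambda u,v:(u/k,v/k)
print("lid",onplane(t,q(167,366),.155),"knob",onplane(t,q(161,366),.187))
print("tray",[onplane(t,q(*c),.012).round(3) for c in((321,320),(417,322),(415,422),(317,419))])
print("bathtop",[onplane(t,q(*c),.15).round(3) for c in((123,310),(229,320),(215,425),(108,416))])
print("post",onplane(t,q(497,306),.178),"basket rim",onplane(t,q(485,348),.103))
print("baseA",[onplane(t,q(*c),.01).round(3) for c in((461,301),(506,306),(500,373),(454,370))])
print("postB",onplane(t,q(630,272),.178))
to([.5,.3,.4],0)
a=cv2.imread("pics/top0.png")[280:400,420:540];b=cv2.imread("pics/side0.png")[330:470,380:500]
cv2.imwrite("pics/c.png",np.hstack([cv2.resize(a,(400,400)),cv2.resize(b,(400,467))[:400]]))
E
```

```text
lid [0.49417582 0.38530996 0.155     ] knob [0.49377944 0.38350933 0.187     ]
tray [array([0.579, 0.138, 0.012]), array([ 0.571, -0.051,  0.012]), array([ 0.378, -0.041,  0.012]), array([0.388, 0.147, 0.012])]
bathtop [array([0.593, 0.465, 0.15 ]), array([0.571, 0.282, 0.15 ]), array([0.393, 0.304, 0.15 ]), array([0.412, 0.485, 0.15 ])]
post [ 0.5810915  -0.17926464  0.178     ] basket rim [ 0.51329879 -0.16778719  0.103     ]
baseA [array([ 0.611, -0.139,  0.01 ]), array([ 0.599, -0.228,  0.01 ]), array([ 0.467, -0.21 ,  0.01 ]), array([ 0.475, -0.12 ,  0.01 ])]
postB [ 0.63410326 -0.4099136   0.178     ]
grasp [0.2766 0.5599 0.2487] yaw_y -116.3 J6 -0.259
turn [ 0.0017 -0.0012  1.1118]
tcp shift, old axes [ 0.3155  0.1347 -0.151 ]  new axes [ 0.2602 -0.2233 -0.1513]
```

View pics/c.png

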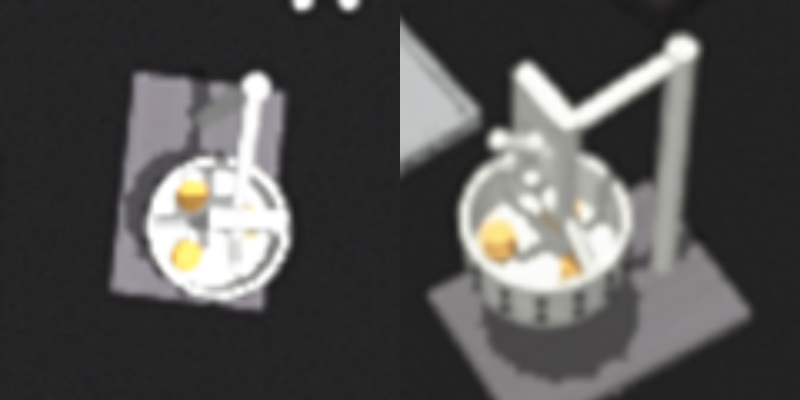

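The crops show hook A's bar running from the post over to the basket, with the tab standing crosswise. The stand's yaw is about -7.8° and the seat is near (0.514,-0.170). I'll close the fingers along the stand's y (tool y heading -97.8°) and keep that yaw for the whole job.

```bash
python3 -m creep '[[[0,0,-0.02,0,0,-0.108,0.0854],[0,0,-0.02,0,0,-0.108,0.0854],[0,0,-0.01,0,0,-0.108,0.0854],[0,0,0,0,0,0,0.0854],[0,0,0,0,0,0,0.0854]]]' 60
python3 - <<'E'
from h import *
to([.493,.3845,.28],np.radians(-97.8))
E
```

```text
t: 0.6
eef_pos: [0.2766, 0.5602, 0.4538]
tcp_rot: [0.001, 0.998, -0.069, -0.0]
ft_force: [-0.0, -0.2, -0.5]
finger_gap: 0.0857
finger_force: 0.0
grasp [0.2765 0.56   0.2988] yaw_y -97.86 J6 0.063
turn [ 0.0012  0.0007 -0.0011]
tcp shift, old axes [0.2384 0.1444 0.0188]  new axes [0.2382 0.1447 0.0188]
```

```bash
python3 -m creep '[[[0.03,0.018,0,0,0,0,0.0854],[0.03,0.018,0,0,0,0,0.0854],[0.03,0.018,0,0,0,0,0.0854],[0.03,0.018,0,0,0,0,0.0854],[0.03,0.018,0,0,0,0,0.0854],[0.03,0.018,0,0,0,0,0.0854],[0.03,0.018,0,0,0,0,0.0854],[0.028,0.018,0,0,0,0,0.0854],[0,0,0,0,0,0,0.0854],[0,0,0,0,0,0,0.0854]]]'
python3 - <<'E'
from h import *
cp=camera_params("wrist");cv2.imwrite("pics/w1.png",grab_frame("wrist")[:,:,::-1])
to([.493,.3845,.178],np.radians(-97.8))
print(proj(cp,np.array([.493,.3845,.187])),proj(cp,np.array([.493,.3845,.155])))
for a in range(0,360,90):print(proj(cp,np.array([.493+.073*np.cos(np.radians(a)),.3845+.073*np.sin(np.radians(a)),.155])).round())
E
```

```text
t: 1.6
eef_pos: [0.4936, 0.3852, 0.4532]
tcp_rot: [0.001, 0.998, -0.069, -0.001]
ft_force: [0.4, 0.2, 0.5]
finger_gap: 0.0853
finger_force: 0.0
grasp [0.4929 0.3855 0.2986] yaw_y -97.8 J6 0.513
turn [0.0015 0.0013 0.    ]
tcp shift, old axes [0.0002 0.0011 0.1206]  new axes [1.000e-04 1.200e-03 1.206e-01]
[271.87346715 209.99440143] [271.80380108 197.93165531]
[258. 100.]
[179. 211.]
[284. 283.]
[367. 185.]
```

View pics/w1.png

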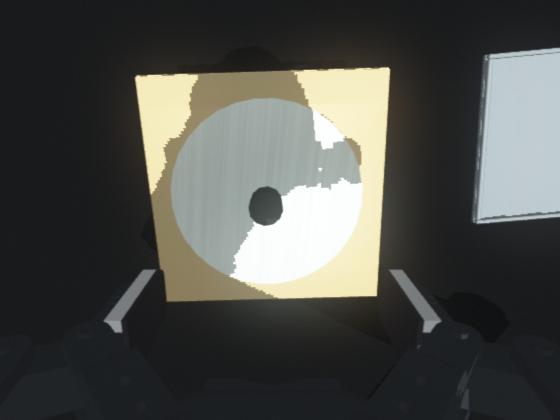

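The wrist view shows the knob at (266,207) and the disc spanning columns 171 to 362. That is about 5 px left of prediction, so the lid lies near y=0.388. Descending and gripping.

```bash
python3 -m creep '[[[0,-0.003,0.02,0,0,0,0.0854],[0,0,0.025,0,0,0,0.06],[0,0,0.025,0,0,0,0.06],[0,0,0.02,0,0,0,0.06],[0,0,0.015,0,0,0,0.06],[0,0,0.01,0,0,0,0.06],[0,0,0.006,0,0,0,0.06],[0,0,0,0,0,0,0.06]]]' 60
python3 - <<'E'
from h import *
to([.4935,.388,.177],np.radians(-97.8))
E
python3 -m creep '[[[0,0,0,0,0,0,0.015],[0,0,0,0,0,0,0.015],[0,0,0,0,0,0,0.015],[0,0,0,0,0,0,0.015],[0,0,0,0,0,0,0.015],[0,0,0,0,0,0,0.015],[0,0,0,0,0,0,0.015]]]' 60;  python3 - <<'E'
from h import *
to([.4935,.388,.177],np.radians(-97.8))
E
```

```text
t: 2.45
eef_pos: [0.4932, 0.3891, 0.3331]
tcp_rot: [0.0, 0.998, -0.067, -0.0]
ft_force: [-0.1, -0.1, -0.2]
finger_gap: 0.06
finger_force: 0.0
grasp [0.4931 0.3889 0.1781] yaw_y -97.69 J6 0.512
turn [0.001  0.0007 0.002 ]
tcp shift, old axes [0.0004 0.001  0.0011]  new axes [0.0004 0.001  0.0011]
t: 3.15
eef_pos: [0.4938, 0.3889, 0.3349]
tcp_rot: [-0.001, 0.998, -0.067, 0.001]
ft_force: [-1.9, 0.4, 5.3]
finger_gap: 0.0225
finger_force: 59.0
grasp [0.494  0.3891 0.1799] yaw_y -97.71 J6 0.512
turn [-0.0016 -0.0012  0.0017]
tcp shift, old axes [-0.0001  0.0009  0.0029]  new axes [-0.0001  0.0009  0.0029]
```

```bash
python3 -m creep '[[[0,0,-0.005,0,0,0,0.015],[0,0,-0.01,0,0,0,0.015],[0,0,-0.02,0,0,0,0.015],[0,0,-0.02,0,0,0,0.015],[0.001,0.01,-0.005,0,0,0,0.015],[0.002,0.02,0,0,0,0,0.015],[0.003,0.03,0,0,0,0,0.015],[0.004,0.04,0,0,0,0,0.015],[0.004,0.04,0,0,0,0,0.015],[0.004,0.04,0,0,0,0,0.015]]]'; python3 -m creep '[[[0.004,0.04,0,0,0,0,0.015],[0.004,0.04,0,0,0,0,0.015],[0.003,0.03,0,0,0,0,0.015],[0.002,0.03,0,0,0,0,0.015],[0.001,0.02,0,0,0,0,0.015],[0,0,0.02,0,0,0,0.015],[0,0,0.02,0,0,0,0.015],[0,0,0.02,0,0,0,0.015],[0,0,0.01,0,0,0,0.015],[0,0,0,0,0,0,0.015]]]'
python3 - <<'E'
from h import *
cv2.imwrite("pics/s1.png",grab_frame("top")[:,:,::-1])
to([.479,.048,.04],np.radians(-97.7))
E
```

```text
t: 4.15
eef_pos: [0.4864, 0.2055, 0.3925]
tcp_rot: [0.001, 0.998, -0.067, -0.001]
ft_force: [1.0, -0.7, -4.1]
finger_gap: 0.0221
finger_force: 59.2
t: 5.15
eef_pos: [0.4788, 0.0468, 0.3219]
tcp_rot: [0.001, 0.998, -0.068, -0.002]
ft_force: [-0.4, 0.4, -4.0]
finger_gap: 0.0219
finger_force: 59.2
grasp [0.4792 0.047  0.1682] yaw_y -97.73 J6 1.0
turn [ 0.0012  0.0016 -0.0005]
tcp shift, old axes [-0.0003 -0.001   0.1282]  new axes [-0.0005 -0.0008  0.1282]
```

View pics/s1.png

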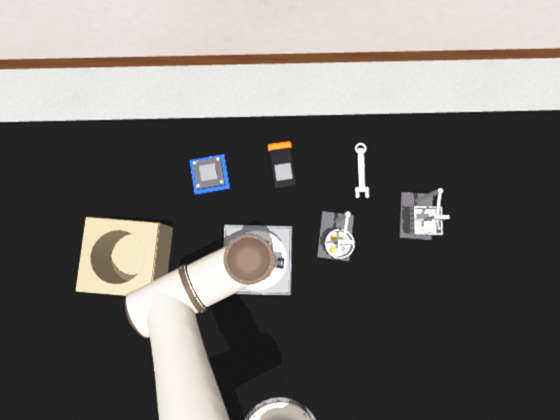

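The lid is held over the tray (disc near (265,262)) and the well stands open, with its mouth near (120,256). Lowering.

```bash
python3 -m creep '[[[0,0,0.02,0,0,0,0.015],[0,0,0.03,0,0,0,0.015],[0,0,0.03,0,0,0,0.015],[0,0,0.02,0,0,0,0.015],[0,0,0.01,0,0,0,0.015],[0,0,0.005,0,0,0,0.015],[0,0,0.003,0,0,0,0.015],[0,0,0.003,0,0,0,0.015],[0,0,0.003,0,0,0,0.015],[0,0,0,0,0,0,0.015]]]'
```

```text
t: 6.2
eef_pos: [0.4797, 0.0474, 0.1999]
tcp_rot: [-0.0, 0.998, -0.067, 0.0]
ft_force: [0.7, 0.3, -3.8]
finger_gap: 0.0218
finger_force: 59.2
```

```bash
python3 -m creep '[[[0,0,0.001,0,0,0,0.015],[0,0,0.001,0,0,0,0.015],[0,0,0.001,0,0,0,0.015],[0,0,0,0,0,0,0.015]]]'
```

```text
t: 6.6
eef_pos: [0.4798, 0.0475, 0.1978]
tcp_rot: [0.0, 0.998, -0.067, 0.0]
ft_force: [-3.6, -1.1, 5.1]
finger_gap: 0.022
finger_force: 60.3
```

Seated (contact force has turned up). Release gently, then retreat.

```bash
python3 -m creep '[[[0,0,0,0,0,0,0.03],[0,0,0,0,0,0,0.05],[0,0,0,0,0,0,0.06],[0,0,0,0,0,0,0.06],[0,0,0,0,0,0,0.06]]]';python3 - <<'E'
from h import *
s,p,r=tool();print(p,s["ft_force"])
E
python3 -m creep '[[[0,0,-0.01,0,0,0,0.06],[0,0,-0.03,0,0,0,0.06],[0,0,-0.04,0,0,0,0.06],[0,0,-0.05,0,0,0,0.06],[0,0,-0.05,0,0,0,0.06],[0,0,-0.05,0,0,0,0.07],[0,0.01,-0.02,0,0,0,0.07],[0,0.03,0,0,0,0,0.07],[0,0.03,0,0,0,0,0.07],[0,0,0,0,0,0,0.07]]]'
python3 - <<'E'
from h import *
to([.5137,-.170,.25],np.radians(-97.8))
E
```

```text
t: 7.1
eef_pos: [0.4798, 0.0475, 0.1967]
tcp_rot: [-0.0, 0.998, -0.067, 0.0]
ft_force: [-0.4, -0.3, -0.1]
finger_gap: 0.0601
finger_force: 0.0
[0.47975081 0.04746949 0.1966948 ] [-0.43994328 -0.31745258 -0.06704748]
t: 8.1
eef_pos: [0.4691, -0.0241, 0.4477]
tcp_rot: [-0.0, 0.998, -0.069, 0.0]
ft_force: [-0.1, 0.5, -0.5]
finger_gap: 0.0704
finger_force: 0.0
grasp [ 0.4692 -0.024   0.2927] yaw_y -97.89 J6 1.137
turn [-0.0003 -0.0009 -0.0016]
tcp shift, old axes [0.0642 0.1384 0.0428]  new axes [0.064  0.1385 0.0427]
```

```bash
python3 -m creep '[[[0.01,0.02,0,0,0,0,0.07],[0.014,0.03,0,0,0,0,0.07],[0.015,0.035,0,0,0,0,0.07],[0.015,0.03,0,0,0,0,0.07],[0.01,0.0235,0,0,0,0,0.07],[0,0,0,0,0,0,0.07],[0,0,0,0,0,0,0.07]]]'
python3 - <<'E'
from h import *
cp=camera_params("wrist");cv2.imwrite("pics/w2.png",grab_frame("wrist")[:,:,::-1])
np.save("cpw2.npy",cp,allow_pickle=True)
to([.5137,-.170,.1775],np.radians(-97.8))
ex=np.array([.991,-.136,0]);ey=np.array([.136,.991,0]);o=np.array([.5137,-.17,0])
for n,x,y,z in(("tab+",0,.018,.19),("tab-",0,-.018,.19),("post",.068,0,.178),("tip",-.028,0,.179)):print(n,proj(cp,o+ex*x+ey*y+[0,0,z]).round(1))
E
```

```text
t: 8.8
eef_pos: [0.515, -0.1678, 0.4467]
tcp_rot: [-0.0, 0.998, -0.068, -0.0]
ft_force: [-0.1, 0.7, -0.5]
finger_gap: 0.0696
finger_force: 0.0
grasp [ 0.5149 -0.1673  0.2918] yaw_y -97.72 J6 1.451
turn [-0.0002  0.0002  0.0014]
tcp shift, old axes [-0.0008  0.0028  0.1143]  new axes [-0.0008  0.0028  0.1143]
tab+ [247.8 215.3]
tab- [302.5 215.3]
post [275.2 107.7]
tip [275.  248.3]
```

View pics/w2.png

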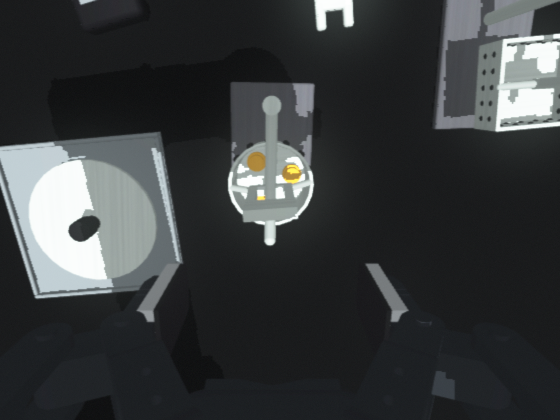

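The wrist view shows the tab spanning columns 244 to 298 at row about 215 and the post at (271,105). The gripper is centred over the tab within 1 mm and the bar runs straight down the picture, so the yaw is right. The lid lies flat in the tray. Descending.

```bash
python3 -m creep '[[[-0.001,0,0.02,0,0,0,0.07],[0,0,0.03,0,0,0,0.07],[0,0,0.03,0,0,0,0.07],[0,0,0.02,0,0,0,0.07],[0,0,0.011,0,0,0,0.07],[0,0,0.006,0,0,0,0.07],[0,0,0,0,0,0,0.07]]]'; python3 -m creep '[[[0,0,0,0,0,0,0.055],[0,0,0,0,0,0,0.045],[0,0,0,0,0,0,0.028],[0,0,0,0,0,0,0.028],[0,0,0,0,0,0,0.028],[0,0,0,0,0,0,0.028],[0,0,0,0,0,0,0.028],[0,0,0,0,0,0,0.028]]]' 60
```

```text
t: 9.55
eef_pos: [0.5142, -0.1672, 0.3298]
tcp_rot: [0.0, 0.998, -0.067, -0.0]
ft_force: [-0.4, 0.1, 0.9]
finger_gap: 0.0701
finger_force: 0.0
t: 10.35
eef_pos: [0.5145, -0.1677, 0.3309]
tcp_rot: [0.0, 0.998, -0.067, 0.001]
ft_force: [-0.8, 0.4, 5.3]
finger_gap: 0.0346
finger_force: 59.8
```

```bash
python3 -m creep '[[[0,0,-0.004,0,0,0,0.028],[0,0,-0.006,0,0,0,0.028],[0,0,-0.007,0,0,0,0.028],[0,0,-0.006,0,0,0,0.028],[0,0,0,0,0,0,0.028],[0,0,0,0,0,0,0.028]]]'; python3 -m creep '[[[-0.006,0,0,0,0,0,0.028],[-0.012,0,0,0,0,0,0.028],[-0.016,0,0,0,0,0,0.028],[-0.016,0,0,0,0,0,0.028],[-0.012,0,0,0,0,0,0.028],[-0.008,0,0,0,0,0,0.028],[0,0,0,0,0,0,0.028]]]'
```

```text
t: 10.95
eef_pos: [0.514, -0.1676, 0.3528]
tcp_rot: [-0.0, 0.998, -0.067, 0.0]
ft_force: [-0.3, -1.1, -1.8]
finger_gap: 0.0347
finger_force: 59.8
t: 11.65
eef_pos: [0.4436, -0.1581, 0.3529]
tcp_rot: [-0.0, 0.998, -0.067, 0.0]
ft_force: [0.3, 0.0, -2.6]
finger_gap: 0.0348
finger_force: 59.8
```

```bash
python3 -m creep '[[[0,0,-0.02,0,0,0,0.028],[0,0,-0.03,0,0,0,0.028],[0,0,-0.03,0,0,0,0.028],[0,-0.01,-0.02,0,0,0,0.028],[-0.001,-0.02,0,0,0,0,0.028],[-0.001,-0.03,0,0,0,0,0.028],[-0.002,-0.04,0,0,0,0,0.028],[-0.002,-0.04,0,0,0,0,0.028],[-0.002,-0.04,0,0,0,0,0.028],[-0.002,-0.04,0,0,0,0,0.028]]]'; python3 -m creep '[[[-0.002,-0.04,0,0,0,0,0.028],[-0.002,-0.04,0,0,0,0,0.028],[-0.002,-0.04,0,0,0,0,0.028],[-0.002,-0.04,0,0,0,0,0.028],[-0.002,-0.04,0,0,0,0,0.028],[-0.002,-0.04,0,0,0,0,0.028],[-0.002,-0.03,0,0,0,0,0.028],[-0.002,-0.012,0,0,0,0,0.028],[0,-0.006,0,0,0,0,0.028],[0,0,0,0,0,0,0.028]]]';  python3 - <<'E'
from h import *
to([.4938,.3885,.123],np.radians(-97.8))
a=grab_frame("top");b=grab_frame("wrist")
cv2.imwrite("pics/s2.png",np.hstack([cv2.resize(a[190:330,60:200],(400,400)),cv2.resize(b,(400,300)) if 0 else cv2.copyMakeBorder(cv2.resize(b,(400,300)),0,100,0,0,0)])[:,:,::-1])
E
```

```text
t: 12.65
eef_pos: [0.4646, 0.0629, 0.4529]
tcp_rot: [-0.0, 0.998, -0.067, 0.0]
ft_force: [1.3, -0.7, -1.0]
finger_gap: 0.0352
finger_force: 60.2
t: 13.65
eef_pos: [0.4874, 0.3488, 0.4523]
tcp_rot: [0.0, 0.998, -0.067, -0.0]
ft_force: [0.4, 0.0, -1.5]
finger_gap: 0.0345
finger_force: 60.3
grasp [0.4873 0.3487 0.2973] yaw_y -97.71 J6 0.545
turn [0.0007 0.0003 0.0015]
tcp shift, old axes [ 0.0011 -0.0404  0.1743]  new axes [ 0.001  -0.0402  0.1743]
```

View pics/s2.png

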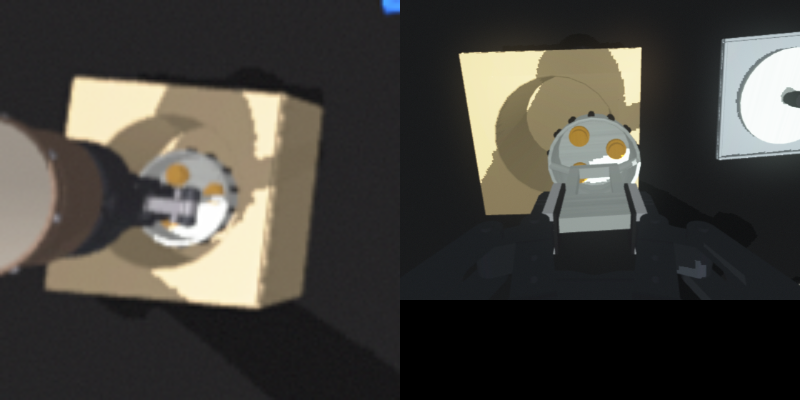

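The basket hangs upright in the grip, about 40 mm short (to the right) of the well centre. Closing that gap, then lowering.

```bash
python3 -m creep '[[[0,-0.015,0,0,0,0,0.028],[0.001,-0.015,0,0,0,0,0.028],[0,-0.01,0,0,0,0,0.028],[0,0,0.01,0,0,0,0.028],[0,0,0.025,0,0,0,0.028],[0,0,0.03,0,0,0,0.028],[0,0,0.03,0,0,0,0.028],[0,0,0.03,0,0,0,0.028],[0,0,0.02,0,0,0,0.028],[0,0,0,0,0,0,0.028]]]'; python3 -m creep '[[[0,0,0.01,0,0,0,0.028],[0,0,0.008,0,0,0,0.028],[0,0,0.005,0,0,0,0.028],[0,0,0.002,0,0,0,0.028],[0,0,0,0,0,0,0.028]]]'
```

```text
t: 14.75
eef_pos: [0.4927, 0.3871, 0.3033]
tcp_rot: [0.004, 0.998, -0.068, -0.003]
ft_force: [-0.1, -0.0, -2.0]
finger_gap: 0.0348
finger_force: 60.4
t: 15.25
eef_pos: [0.4936, 0.3882, 0.2828]
tcp_rot: [-0.0, 0.998, -0.067, 0.0]
ft_force: [-0.0, -0.3, -2.0]
finger_gap: 0.0347
finger_force: 60.4
```

```bash
python3 -m creep '[[[0,0,0.002,0,0,0,0.028],[0,0,0.001,0,0,0,0.028],[0,0,0.001,0,0,0,0.028],[0,0,0,0,0,0,0.028]]]'; python3 -m creep '[[[0,0,0.001,0,0,0,0.028],[0,0,0,0,0,0,0.028]]]'
```

```text
t: 15.65
eef_pos: [0.4935, 0.3881, 0.2786]
tcp_rot: [0.0, 0.998, -0.067, -0.0]
ft_force: [-0.8, 0.4, -2.2]
finger_gap: 0.0348
finger_force: 60.4
t: 15.85
eef_pos: [0.4937, 0.3882, 0.2785]
tcp_rot: [-0.0, 0.998, -0.067, 0.0]
ft_force: [-1.1, -0.7, 1.7]
finger_gap: 0.035
finger_force: 60.7
```

Contact with the well floor. Release and rise.

```bash
python3 -m creep '[[[0,0,0,0,0,0,0.04],[0,0,0,0,0,0,0.05],[0,0,0,0,0,0,0.06],[0,0,0,0,0,0,0.06],[0,0,0,0,0,0,0.06],[0,0,-0.01,0,0,0,0.06],[0,0,-0.02,0,0,0,0.06],[0,0,-0.04,0,0,0,0.06],[0,0,-0.05,0,0,0,0.06],[0,0,-0.04,0,0,0,0.06]]]'
python3 - <<'E'
from h import *
cv2.imwrite("pics/w3.png",grab_frame("wrist")[:,:,::-1])
to([.4798,.0475,.243],np.radians(-97.7))
cp=camera_params("wrist");print(proj(cp,np.array([.4938,.3889,.15])))
for a in range(0,360,90):print(proj(cp,np.array([.4938+.066*np.cos(np.radians(a)),.3889+.066*np.sin(np.radians(a)),.15])).round())
E
```

```text
t: 16.85
eef_pos: [0.4936, 0.3879, 0.4416]
tcp_rot: [-0.001, 0.998, -0.067, 0.001]
ft_force: [0.0, 0.2, -0.4]
finger_gap: 0.06
finger_force: 0.0
grasp [0.4965 0.3899 0.2948] yaw_y -97.64 J6 0.512
turn [-0.0124 -0.0122  0.001 ]
tcp shift, old axes [0.0303 0.3403 0.048 ]  new axes [0.0312 0.3396 0.0518]
[275.68754124 202.77888907]
[264. 116.]
[192. 213.]
[286. 280.]
[361. 192.]
```

View pics/w3.png

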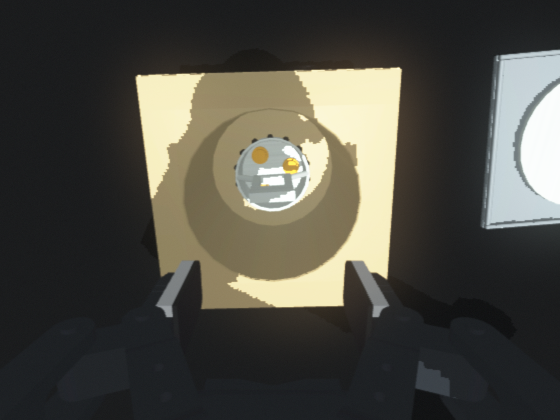

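The basket stands upright and centred on the well floor (at (272,174) inside the floor disc 213 to 331). Back to the lid.

```bash
python3 -m creep '[[[0.002,0.02,0,0,0,0,0.06],[0.003,0.035,0,0,0,0,0.06],[0.004,0.045,0,0,0,0,0.06],[0.004,0.045,0,0,0,0,0.06],[0.004,0.045,0,0,0,0,0.06],[0.004,0.045,0,0,0,0,0.06],[0.004,0.045,0,0,0,0,0.06],[0.003,0.035,0,0,0,0,0.06],[0.003,0.025,0,0,0,0,0.06],[0,0,0,0,0,0,0.06]]]'; python3 -m creep '[[[0,0,0.02,0,0,0,0.06],[0,0,0.03,0,0,0,0.06],[0,0,0.03,0,0,0,0.06],[0,0,0.03,0,0,0,0.06],[0,0,0.03,0,0,0,0.06],[0,0,0.02,0,0,0,0.06],[0,0,0,0,0,0,0.06],[0,0,0,0,0,0,0.06]]]'
python3 - <<'E'
from h import *
to([.4798,.0475,.043],np.radians(-97.7))
E
```

```text
t: 17.9
eef_pos: [0.478, 0.0447, 0.4385]
tcp_rot: [-0.0, 0.998, -0.069, 0.001]
ft_force: [-0.2, 0.8, -0.4]
finger_gap: 0.0602
finger_force: 0.0
t: 18.7
eef_pos: [0.4792, 0.0477, 0.2783]
tcp_rot: [0.0, 0.998, -0.067, 0.0]
ft_force: [1.3, 0.0, 0.6]
finger_gap: 0.0599
finger_force: 0.0
grasp [0.4793 0.0477 0.1233] yaw_y -97.66 J6 0.999
turn [ 0.     -0.0008  0.0007]
tcp shift, old axes [0.0006 0.0002 0.0803]  new axes [0.0007 0.0002 0.0803]
```

```bash
python3 -m creep '[[[0,0,0.02,0,0,0,0.06],[0.0005,0,0.025,0,0,0,0.06],[0,0,0.015,0,0,0,0.06],[0,0,0.01,0,0,0,0.06],[0,0,0.006,0,0,0,0.06],[0,0,0.003,0,0,0,0.06],[0,0,0,0,0,0,0.06],[0,0,0,0,0,0,0.06]]]'; python3 -m creep '[[[0,0,0,0,0,0,0.04],[0,0,0,0,0,0,0.015],[0,0,0,0,0,0,0.015],[0,0,0,0,0,0,0.015],[0,0,0,0,0,0,0.015],[0,0,0,0,0,0,0.015],[0,0,0,0,0,0,0.015]]]' 60
```

```text
t: 19.5
eef_pos: [0.4794, 0.0472, 0.1994]
tcp_rot: [-0.0, 0.998, -0.067, 0.001]
ft_force: [-0.5, 0.3, 0.0]
finger_gap: 0.0601
finger_force: 0.0
t: 20.2
eef_pos: [0.4792, 0.0471, 0.1993]
tcp_rot: [-0.0, 0.998, -0.067, 0.0]
ft_force: [-1.8, 0.9, 4.5]
finger_gap: 0.0217
finger_force: 58.8
```

```bash
python3 -m creep '[[[0,0,-0.005,0,0,0,0.015],[0,0,-0.015,0,0,0,0.015],[0,0,-0.03,0,0,0,0.015],[0,0,-0.04,0,0,0,0.015],[0,0,-0.04,0,0,0,0.015],[0,0,-0.04,0,0,0,0.015],[0,0,-0.03,0,0,0,0.015],[-0.001,-0.015,-0.01,0,0,0,0.015],[-0.003,-0.03,0,0,0,0,0.015],[-0.003,-0.035,0,0,0,0,0.015]]]'; python3 -m creep '[[[-0.004,-0.04,0,0,0,0,0.015],[-0.004,-0.04,0,0,0,0,0.015],[-0.004,-0.04,0,0,0,0,0.015],[-0.004,-0.04,0,0,0,0,0.015],[-0.004,-0.035,0,0,0,0,0.015],[-0.003,-0.03,0,0,0,0,0.015],[-0.001,-0.02,0,0,0,0,0.015],[0,-0.01,0,0,0,0,0.015],[0,0,0,0,0,0,0.015],[0,0,0,0,0,0,0.015]]]';  python3 - <<'E'
from h import *
to([.4936,.389,.1813],np.radians(-97.7))
E
```

```text
t: 21.2
eef_pos: [0.4821, 0.1277, 0.4074]
tcp_rot: [0.0, 0.998, -0.069, -0.001]
ft_force: [0.2, 0.5, -4.6]
finger_gap: 0.0221
finger_force: 59.3
t: 22.2
eef_pos: [0.4932, 0.3826, 0.4075]
tcp_rot: [0.001, 0.998, -0.068, -0.001]
ft_force: [0.0, -0.2, -2.6]
finger_gap: 0.0215
finger_force: 59.4
grasp [0.4928 0.3823 0.2525] yaw_y -97.75 J6 0.517
turn [ 0.0023  0.0018 -0.0008]
tcp shift, old axes [-0.0003 -0.0066  0.0712]  new axes [-0.0004 -0.0064  0.0712]
```

```bash
python3 -m creep '[[[0,-0.006,0,0,0,0,0.015],[0,0,0.01,0,0,0,0.015],[0,0,0.02,0,0,0,0.015],[0,0,0.015,0,0,0,0.015],[0,0,0.005,0,0,0,0.015],[0,0,0,0,0,0,0.015],[0,0,0,0,0,0,0.015]]]'
python3 - <<'E'
from h import *
to([.4938,.389,.1813],np.radians(-97.7))
E
```

```text
t: 22.9
eef_pos: [0.4945, 0.3891, 0.3595]
tcp_rot: [-0.0, 0.998, -0.067, 0.001]
ft_force: [-0.4, -0.1, -3.6]
finger_gap: 0.0219
finger_force: 59.4
grasp [0.4947 0.3892 0.2045] yaw_y -97.73 J6 0.512
turn [-0.001  -0.0011 -0.0005]
tcp shift, old axes [-0.0007  0.0002  0.0232]  new axes [-0.0007  0.0002  0.0232]
```

```bash
python3 -m creep '[[[-0.0005,0,0.006,0,0,0,0.015],[0,0,0.005,0,0,0,0.015],[0,0,0.004,0,0,0,0.015],[0,0,0.003,0,0,0,0.015],[0,0,0.002,0,0,0,0.015],[0,0,0,0,0,0,0.015]]]';  python3 -m creep '[[[0,0,0.001,0,0,0,0.015],[0,0,0.001,0,0,0,0.015],[0,0,0.001,0,0,0,0.015],[0,0,0,0,0,0,0.015]]]'
```

```text
t: 23.5
eef_pos: [0.4937, 0.3891, 0.3383]
tcp_rot: [0.0, 0.998, -0.067, -0.0]
ft_force: [-0.1, 0.7, -4.5]
finger_gap: 0.0213
finger_force: 59.4
t: 23.9
eef_pos: [0.4937, 0.3891, 0.3364]
tcp_rot: [-0.0, 0.998, -0.067, 0.0]
ft_force: [-1.2, -0.8, -0.8]
finger_gap: 0.0217
finger_force: 59.7
```

Contact comes at the expected seated height (0.3364). One more small press, then release and rise.

```bash
python3 -m creep '[[[0,0,0.0005,0,0,0,0.015],[0,0,0,0,0,0,0.03],[0,0,0,0,0,0,0.05],[0,0,0,0,0,0,0.06],[0,0,0,0,0,0,0.06],[0,0,0,0,0,0,0.06]]]'; python3 -m creep '[[[0,0,-0.01,0,0,0,0.06],[0,0,-0.03,0,0,0,0.06],[0,0,-0.04,0,0,0,0.06],[0,0,-0.03,0,0,0,0.06],[0,0,-0.02,0,0,0,0.06],[-0.03,-0.02,0,0,0,0,0.06],[-0.04,-0.03,0,0,0,0,0.06],[-0.03,-0.02,0,0,0,0,0.06],[0,0,0,0,0,0,0.06],[0,0,0,0,0,0,0.06]]]'
python3 - <<'E'
from h import *
a=cv2.resize(grab_frame("side"),(800,600))[100:500,100:700];b=grab_frame("top")[140:320,60:460]
cv2.imwrite("pics/f.png",np.vstack([a[:330],cv2.resize(b,(600,270))])[:,:,::-1])
print(ctrl.get_state()["t"])
E
```

```text
t: 24.5
eef_pos: [0.4938, 0.3892, 0.3352]
tcp_rot: [-0.0, 0.998, -0.067, 0.0]
ft_force: [0.3, -0.0, 0.1]
finger_gap: 0.0598
finger_force: 0.0
t: 25.5
eef_pos: [0.4034, 0.4724, 0.466]
tcp_rot: [-0.0, 0.998, -0.066, 0.0]
ft_force: [-0.2, -1.5, 0.5]
finger_gap: 0.06
finger_force: 0.0
25.6
```

View pics/f.png

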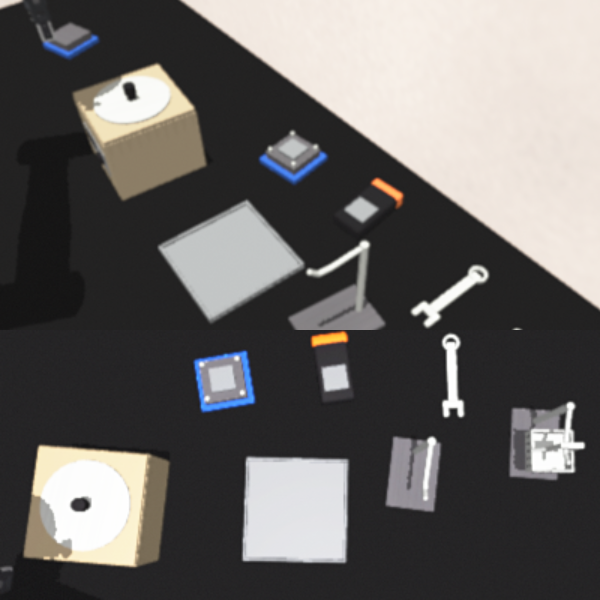

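The pictures show the lid seated flat and centred on the bath (knob at (80,504) in the top view). Hook A and the tray are empty, and the square basket and other things are undisturbed. Handing in.

```bash
python3 -c "
from plant import ctrl
print(ctrl.finish_job())"
```

```text
the job is handed in; nothing more can be done
None
```

The job is handed in at about 26 s on the robot's clock: the round basket stands on the well floor, the lid is back on the bath, and the square basket and the other things look untouched in the final pictures.

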